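Hang the open-ringed hook on the necked rail

ROBOT

A 7-joint arm with a two-finger parallel gripper is mounted at the origin on a cart in front of the work surface, level with it; the furniture and walls round the work are solid. World frame = base frame: x ahead of the robot, y to its left, z up, the work surface at z = 0. Lengths are in m, angles in rad, forces in N, time in s.
With the tool pointing down it reaches from about 0.4 to 0.875 m from the base axis. Payload 19.3 kg.
Tool frame: the origin (TCP) lies at the very end of the fingers, on their centre line; the grasp point (between the pads) lies 19 mm behind it; z points along the fingers, y is the line along which they close (so a half turn about z gives the same grasp; the last joint's range is limited). The gripper opens to 85 mm and grips with 20 to 120 N. Pads are 22 mm wide; open, the fingers measure 114 mm over their backs; the gripper's body (76 mm by 85 mm) begins 54 mm behind the grasp point. The pads swing forward as they close: fully open they stand 13 mm farther back than shut.
Start: joints at [1.26, 0.521, -0.036, 1.599, 0.021, 1.021, -0.113], TCP at [0.149, -0.607, 0.231] pointing down, gripper open.
Joint ranges: [-2.91, 2.91], [-0.3, 2.13], [-1.5, 1.42], [0.17, 2.43], [-1.26, 4.41], [0.16, 1.93], [-2.52, 2.52]. Speed limits (rad/s): [1.89, 1.89, 2.39, 2.39, 3.01, 3.01, 3.01].

INTERFACE

Orientations are given as [roll, pitch, yaw] about the fixed x, y, z axes, in that order (R = Rz(yaw) Ry(pitch) Rx(roll)).
In Python, from workcell import bot gives the robot as it stands.
- The arm moves only by the shell command python3 -m crank 'ROWS' [FORCE]. ROWS is a JSON object of lists of equal length, an entry for each row: "travel": the shift along the world's x, y, z in cm, a list of three; "turn": the turn, a rotation vector about the world's x, y, z in degrees, a list of three; "gripper": the closure, from 0 (fully open) to 1 (shut). A call has exactly 5 rows; each row is the pose to reach, as a shift and turn from the pose commanded when the call began; what a row does not reach only later rows make up. A row lasts 1/10 s, in which the tool goes at most 50 mm and 8.59 degrees, less where a joint would pass 70% of its speed; a pose out of reach is approached as far as the arm can. A call with a gripper value outside its range is refused whole. The fingers move at their own pace and stop on an object; FORCE is the grip in N (left out, the last holds). Time passes only in rows, so rows that repeat a pose let the fingers close, or fill a call up. It gives the time, the measured TCP pose, the force, the opening and the grip force at its end, in the units of the state.
- bot.observe(): the state, without advancing time (a new reading comes with each control period).
- bot.grab_frame(name): name is "scene" or "top" or "wrist"; returns a dict with "pixels" (420x560x3 uint8, red, green, blue), "fx", "fy", "cx", "cy" (pixels), "extrinsics" (4x4, takes a point from world to camera coordinates). Camera axes: x right, y down, z forward; pixel columns grow to the right and rows downward; lengths in m; the calibration is good to about 2 mm. A picture is of the moment at which its call begins. There is no depth.
- bot.job_done(): hands the job in; it is judged then, once.
The state is a dict: "clock": time; "qpos": joint angles; "qd": joint speeds; "joint_efforts": joint torques, N m; "position": TCP position; "tool_rot": TCP orientation; "force": force on the tool from outside, world axes, zero at the start; "moment": the same for the moment, N m; "grip_width": finger opening in m; "finger_force": force on a finger pad.
Only numpy, scipy, OpenCV 4.12 (cv2) and the standard library are available. Lean on these libraries where they do the work, as an engineer would, in place of code of your own. Each camera call takes 0.05 s, during which the arm holds its last target. There are 200 camera calls.

TASK

Take the hook with the open, C-shaped ring out of the wooden block and hang it on the steel rail. Its gap is too narrow for the bar except at the thin neck turned into the bar, so find the neck, bring the ring sideways onto the bar there, then slide it along to the left-hand post (close up to it, no more than two fingers away) and leave it hanging freely. Leave the hook with the closed ring in the block, and do not knock over or shove the things around.

Things in the scene. Friction and masses are not known exactly. Their poses are not given: they have to be found in the camera images.
- hook: The hook to hang: steel, wooden grip tab, 144 mm tall, 12 mm thick along its y, 0.12 kg, loose, upright in one of the block's wells. Origin: centre of the ring's bore; z up; the ring (bore 24, outside 40 mm) has its axis along y and is open toward +x. Below it a stem and a J that curls to -x; lowest point z = -86 mm, x there -36 to +6 mm.
- hook_tab (a point): Grip point in the hook's wooden tab, 44 mm above the bore's centre (same axes). The tab is 20 mm along x, 14 mm along y, and runs from 26 mm below to 14 mm above this point.
- hook_gap (a point): Middle of the ring's gap, 11 mm from the bore's centre toward the hook's +x (same axes). The gap is 13 mm high here and flares to 25 mm at the mouth, 5 mm farther out. Pressed square against the full bar, the ring stops with its bore's centre 17 mm short of the bar's axis; at the neck it passes on.
- closed_hook: The same hook but with a full, closed ring; same origin and axes; its tab ends 154 mm above the worktop. It stands in the other well and stays there. Which well holds which varies.
- block: Fixed wooden block 75 x 150 x 55 mm with two wells 44 x 13 mm, 45 mm deep, 90 mm apart along its y. Origin: centre of its underside, z up. The hooks stand in it with axes along the block's, their origins 15 mm toward the block's +x from the well's centre and 96 mm above the worktop; a hook must rise 50 mm to clear it.
- rail_mid (a point): Point on the axis of the rail's fixed, rigid, level bar (18 mm thick), midway between its two posts, 190 mm above the worktop; y runs along the bar toward the left-hand post, x square to it, away from the robot, z up. The bar's neck has its centre somewhere between y = -70 and +40 mm; it is not reported: look for it, or feel for it with the ring held lightly to the bar.
- left_eye (a point): Point on the bar's axis at the left-hand post (160 mm from rail_mid, same axes); the other post stands as far to the right. The eye there is 30 mm thick and 20 mm long round the bar, so a hook's centre can come to 16 mm from this point. The neck in the bar is 9 mm thick and 24 mm long, with 45 degree cone shoulders 5 mm long at both ends.
- pinch_bowl: Small loose marble bowl, 76 mm across, 38 mm high, under the rail between its posts; leave it where it is. Origin: centre of its underside.
- mug: Loose striped mug, 92 x 127 x 95 mm with its handle, at the left; leave it. Origin: centre of its underside.
- spice_jar: Loose spice jar with a dark cap, 41 mm across, 105 mm high, behind the rail at the right; leave it. Origin: centre of its underside.

How it is judged:
On the way, in this order (a step that is already met when the one before it is completed fails the run):
1. the open-ringed hook is lifted clear of the block (height (world z) of hook above 0.148 m), for 0.1 s.
2. its ring is on the bar, at or near the neck (x of hook in the frame of rail_mid between -0.009 and 0.009 m and z of hook in the frame of rail_mid between -0.009 and 0.009 m and y of hook in the frame of rail_mid between -0.15 and 0.08 m), for 0.1 s.
At the end, for the whole second after the job is handed in: The open-ringed hook hangs by its ring on the bar, ring centre within 6 mm of the bar's axis and 105 to 150 mm left of the rail's middle, upright within 0.4 rad, at rest, released; the closed-ringed hook still stands within 0.3 rad and 30 mm of where it was in the block (x of hook in the frame of rail_mid between -0.006 and 0.006 m and z of hook in the frame of rail_mid between -0.006 and 0.006 m and y of hook in the frame of rail_mid between 0.105 and 0.15 m and angle between hook's own z axis and vertical below 0.4 rad and linear speed of hook below 0.03 m/s and contact force between the fingers and hook below 0.1 N and angle between closed_hook's own z axis and vertical below 0.3 rad and distance of closed_hook from where it was at the start of the episode below 0.03 m); the robot touches nothing.
It fails at once if the closed-ringed hook is pulled out of the block (distance of closed_hook from where it was at the start of the episode above 0.04 m).
It fails at once if the small bowl under the rail is shoved (distance of pinch_bowl from where it was at the start of the episode above 0.03 m).
It fails at once if the mug is shoved or tipped (distance of mug from where it was at the start of the episode above 0.03 m).
It fails at once if the spice jar is shoved or tipped (distance of spice_jar from where it was at the start of the episode above 0.03 m).
It also fails if it takes over 58 s, if anything falls off the work surface, if the arm or the gripper's body presses on something with over 40 N, if the wrist force passes 120 N, or if a joint passes its speed limit or range.

## Working session

There is one attempt and no reset: what is moved stays moved. The work goes in short steps, Python scripts to look and compute and a shell command to move; the robot and the scene stay as the last step left them, time stands still between calls to the robot, and variables do not carry over. Pictures are saved under pics/ and viewed, at most 10 in all, crops included, and the job is handed in when it is done.

```bash
mkdir -p pics; ls
cat > h.py <<'E'
import numpy as np,cv2
from workcell import bot
def grab(n,f):
    d=bot.grab_frame(n); cv2.imwrite('pics/'+f,d['pixels'][:,:,::-1])
    np.savez('pics/'+f+'.npz',K=[d['fx'],d['fy'],d['cx'],d['cy']],E=d['extrinsics'],p=d['pixels']); return d
def load(f):
    z=np.load('pics/'+f+'.npz'); return z['K'],z['E'],z['p']
def proj(f,P):
    K,E,_=load(f); c=E[:3,:3]@np.asarray(P,float)+E[:3,3]; return [K[0]*c[0]/c[2]+K[2],K[1]*c[1]/c[2]+K[3]]
def ray(f,u,v):
    K,E,_=load(f); d=E[:3,:3].T@np.array([(u-K[2])/K[0],(v-K[3])/K[1],1]); return -E[:3,:3].T@E[:3,3],d
def onz(f,u,v,z):
    o,d=ray(f,u,v); return (o+d*(z-o[2])/d[2]).round(4)
E
python3 - <<'E'
from h import *
for n in('scene','top'):
    d=grab(n,n+'0.png'); print(d['fx'],d['extrinsics'].round(3).tolist())
a=np.hstack([cv2.imread('pics/scene0.png'),cv2.imread('pics/top0.png')])
o=bot.observe(); print(o['clock'],o['position'],o['tool_rot'])
E
```

```text
pics
434.27016496899756 [[0.886, -0.464, 0.019, -0.486], [-0.16, -0.345, -0.925, 0.265], [0.436, 0.816, -0.38, 0.605], [0.0, 0.0, 0.0, 1.0]]
413.88042833173114 [[-0.01, -1.0, -0.006, 0.089], [-0.99, 0.011, -0.139, 0.599], [0.139, 0.004, -0.99, 0.892], [0.0, 0.0, 0.0, 1.0]]
0.1 [ 0.14891568 -0.60671347  0.23080468] [-3.14062881e+00  6.46785883e-05  2.40744071e-01]
```

View pics/scene0.png

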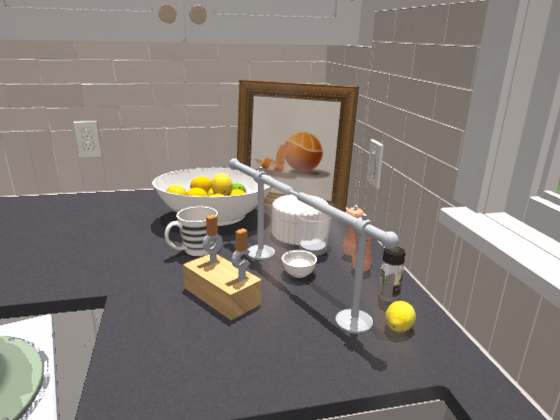

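View pics/top0.png

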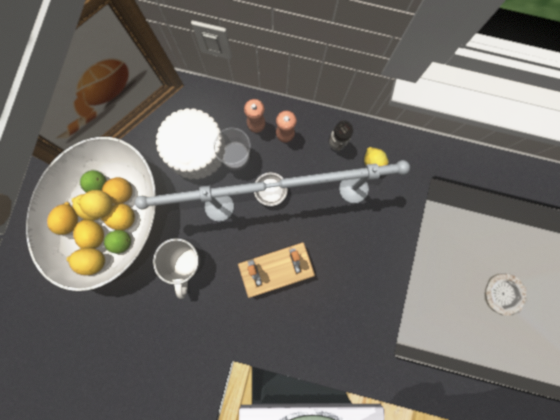

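Scene view: the rail runs from (235,163) to (390,240), with the neck near (295,193). The block is at (222,285), with hooks at (212,238) and (241,255). In the top view the left post's eye is near (206,193), the right one near (373,172), and the neck near (270,184).

Run:
```python
from h import *
s=cv2.imread('pics/scene0.png');t=cv2.imread('pics/top0.png')
a=cv2.resize(s[205:305,175:275],(400,400),interpolation=2)
b=cv2.resize(t[230:305,230:330],(400,300),interpolation=2)
c=cv2.resize(t[155:205,190:390],(800,200),interpolation=2)
im=np.zeros((600,800,3),np.uint8);im[:400,:400]=a;im[:300,400:]=b;im[400:]=c
cv2.imwrite('pics/z0.png',im)
for u,v in[(206,193),(373,172),(270,184)]: print(onz('top0.png',u,v,.19))
```

```text
[0.5996 0.207  0.19  ]
[ 0.6368 -0.1125  0.19  ]
[0.6156 0.0849 0.19  ]
```

View pics/z0.png

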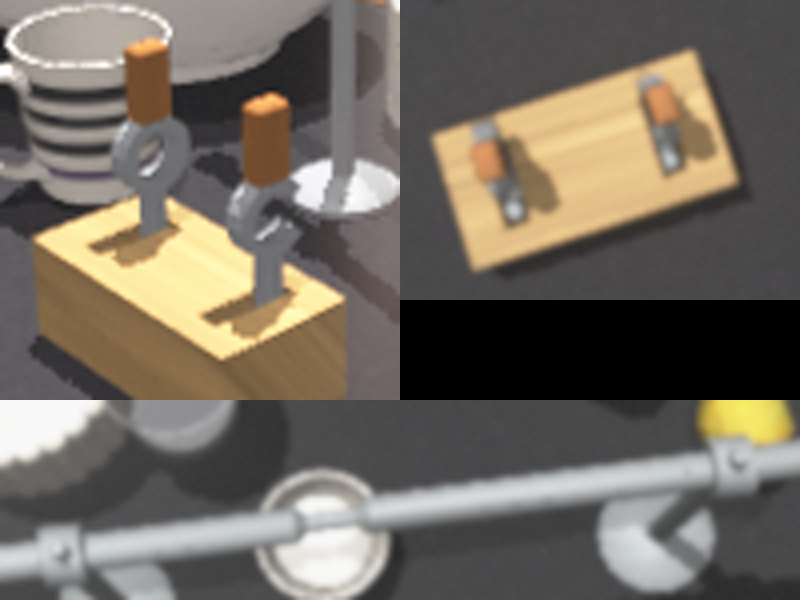

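Run:
```python
from h import *
from scipy.optimize import least_squares
T='top0.png';S='scene0.png'
tc=[(230+(u-400)/4-.4,230+v/4-.4) for u,v in[(431,133),(695,50),(740,183),(474,271)]]
c=np.array([onz(T,u,v,.055) for u,v in tc]); print(c, [np.linalg.norm(c[i]-c[i-1]).round(4) for i in range(4)])
cl=np.array([(.0375,.075),(.0375,-.075),(-.0375,-.075),(-.0375,.075)])
R=lambda a:np.array([[np.cos(a),-np.sin(a)],[np.sin(a),np.cos(a)]])
f=lambda p:(cl@R(p[2]).T+p[:2]-c[:,:2]).ravel()
r=least_squares(f,[.45,.07,0.2]);p=r.x;print('block',p,f(p).round(4))
for s in(1,-1):
    # well along x centre 0? hook origin 15mm +x of well centre
    h=R(p[2])@[.015,s*.045]+p[:2];print(s,h, 'tabtop px',proj(T,[*h,.154]),proj(S,[*h,.154]),proj(S,[*h,.096]))
print('tab top meas top',onz(T,230+263/4,230+95/4,.154),'scene',onz(S,241.3,229.5,.154))
e=[onz(T,205,193.25,.19)[:2],onz(T,373.6,171.2,.19)[:2]];n=onz(T,273.6,184.3,.19)[:2]
m=(e[0]+e[1])/2;d=e[0]-e[1];L=np.linalg.norm(d);yaw=np.arctan2(-d[0],d[1])
print('mid',m,'len',L,'yaw',yaw,'neck y',(n-m)@d/L)
for y in(.16,0,.0,-.16):
    q=m+d/L*y;print(y,q,proj(S,[*q,.19]))
```

```text
[[ 0.4669  0.159   0.055 ]
 [ 0.5105  0.014   0.055 ]
 [ 0.4383 -0.0089  0.055 ]
 [ 0.393   0.1356  0.055 ]] [np.float64(0.0775), np.float64(0.1514), np.float64(0.0757), np.float64(0.1514)]
block [0.452175   0.074925   0.29974875] [-0.001  -0.0013 -0.0004  0.0003  0.0002  0.0011  0.0012 -0.0001]
1 [0.45321855 0.12234768] tabtop px [np.float64(251.68576315888203), np.float64(269.9692782520978)] [np.float64(211.21589772415984), np.float64(215.95282312660154)] [np.float64(212.4576600637197), np.float64(242.75349582228822)]
-1 [0.47979377 0.03636072] tabtop px [np.float64(295.74856743599986), np.float64(255.709444645397)] [np.float64(240.98100084278303), np.float64(230.27468570577247)] [np.float64(241.50064636367338), np.float64(258.62918155105757)]
tab top meas top [0.4836 0.0363 0.154 ] scene [0.4816 0.0392 0.154 ]
mid [0.6187 0.0476] len 0.324972921948891 yaw 0.12091989355431275 neck y 0.030624336145659483
0.16 [0.59939993 0.20643169] [np.float64(261.09850125061047), np.float64(176.81640489689852)]
0 [0.6187 0.0476] [np.float64(304.8932575175497), np.float64(198.39580539786618)]
0.0 [0.6187 0.0476] [np.float64(304.8932575175497), np.float64(198.39580539786618)]
-0.16 [ 0.63800007 -0.11123169] [np.float64(363.42731447922455), np.float64(227.23783959993742)]
```

Scene and top views agree: the open hook is the right-hand one (lower y), at about (0.481, 0.037) with yaw 0.30. The rail's middle is at (0.619, 0.048) with yaw 0.12, and the neck is at rail y ≈ +0.031. I'm moving above the hook.

```bash
python3 -m crank '{"travel":[[2.8,3.8,0],[5.6,7.6,0],[8.4,11.4,0],[11.2,15.2,0],[14,19,0]],"turn":[[0,0,0],[0,0,0],[0,0,0],[0,0,0],[0,0,0]],"gripper":[0,0,0,0,0]}' 40
python3 -m crank '{"travel":[[2.2,4.4,0],[4.4,8.8,0],[6.6,13.2,0],[8.8,17.6,0],[11,22,0]],"turn":[[0,0,0],[0,0,0],[0,0,0],[0,0,0],[0,0,0]],"gripper":[0.3,0.3,0.3,0.3,0.3]}'
python3 -m crank '{"travel":[[1.7,4.7,0],[3.4,9.4,0],[5.1,14.1,0],[6.8,18.8,0],[8.2,23.4,0]],"turn":[[0,0,1],[0,0,2],[0,0,3.4],[0,0,3.4],[0,0,3.4]],"gripper":[0.3,0.3,0.3,0.3,0.3]}'
python3 - <<'E'
from h import *
d=grab('wrist','w1.png'); grab('scene','s1.png'); grab('top','t1.png'); o=bot.observe(); print(o)
E
```

```text
clock: 0.6
position: [0.2897, -0.4152, 0.2312]
tool_rot: [-3.141, 0.0, 0.241]
force: [1.5, 0.3, 0.2]
grip_width: 0.0852
finger_force: 0.0
clock: 1.1
position: [0.3994, -0.1951, 0.2313]
tool_rot: [3.141, -0.0, 0.241]
force: [1.4, -0.6, -0.3]
grip_width: 0.0598
finger_force: 0.0
clock: 1.6
position: [0.4814, 0.0391, 0.2313]
tool_rot: [-3.142, -0.0, 0.3]
force: [1.1, -1.8, -0.2]
grip_width: 0.0599
finger_force: 0.0
{'clock': 1.75, 'qpos': array([ 0.09231902,  0.31500016, -0.36787317,  1.94965009,  0.14106583,
        0.90182358, -1.61257468]), 'qd': array([ 0.05777949, -0.01783702,  0.04395304,  0.02794458,  0.00205898,
        0.00294217,  0.03935441]), 'joint_efforts': array([ -4.99388114, -66.41634464,  -6.13222674, -35.48818231,
        -0.20288433,  -0.19041255,  -1.14857376]), 'position': array([0.48122535, 0.04009807, 0.23097169]), 'tool_rot': array([-3.14045223e+00,  1.31996210e-04,  3.05025517e-01]), 'force': array([-0.57837791, -1.33657723, -0.03665098]), 'moment': array([-0.06648932,  0.03163326, -0.09914183]), 'finger_force': 0.0, 'grip_width': 0.05979265386432206}
```

View pics/w1.png

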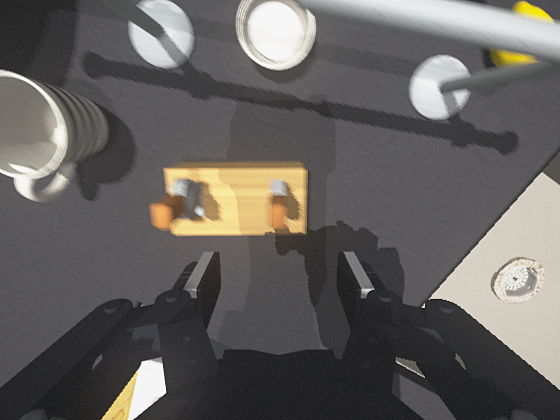

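Wrist view: the open hook's tab is at (278,212), between the fingers and slightly ahead of them. Next I measure the tab top from the orange pixels in all three views.

Run:
```python
from h import *
grab('wrist','w2.png')
def blob(f,x0,x1,y0,y1):
    p=load(f)[2][y0:y1,x0:x1].astype(int);m=(p[...,0]>90)&(p[...,0]-p[...,1]>.45*p[...,0])
    v,u=np.nonzero(m);return m.sum(),(u.min()+x0,u.mean()+x0,u.max()+x0),(v.min()+y0,v.mean()+y0,v.max()+y0),[u+x0,v+y0]
from scipy.optimize import least_squares
from scipy.spatial import ConvexHull
obs={}
for f,b in(('w2.png',(262,300,180,245)),('top0.png',(285,310,245,270)),('scene0.png',(230,255,225,256))):
    r=blob(f,*b);print(f,r[:3]);obs[f]=r
# predicted mean of tab silhouette: fit x,y by filled hull centroid
R=lambda a:np.array([[np.cos(a),-np.sin(a)],[np.sin(a),np.cos(a)]])
def cen(f,h):
    P=[[*(R(.3)@[sx*.01,sy*.007]+h),z] for sx in(-1,1) for sy in(-1,1) for z in(.114,.154)]
    q=np.array([proj(f,x) for x in P]).astype(np.float32);hu=cv2.convexHull(q);M=cv2.moments(hu);return np.array([M['m10']/M['m00'],M['m01']/M['m00']]),M['m00']
for f,r in obs.items():
    g=lambda h:cen(f,h)[0]-[r[1][1],r[2][1]]
    s=least_squares(g,[.481,.037],diff_step=1e-3);print(f,s.x,'area pred',cen(f,s.x)[1],'meas',r[0])
print(bot.observe()['position'],bot.observe()['tool_rot'])
K,E,_=load('w2.png');print((-E[:3,:3].T@E[:3,3]).round(3))
```

```text
Traceback (most recent call last):
ValueError: zero-size array to reduction operation minimum which has no identity
```

Run:
```python
from h import *
z=load('w2.png')[2]
print(proj('w2.png',[.481,.037,.154]),proj('w2.png',[.481,.037,.114]),proj('top0.png',[.481,.037,.134]))
print(load('w1.png')[2][210,262:295:4].tolist());print(z[210,262:295:4].tolist())
t=load('top0.png')[2];print(t[254,290:302].tolist()); s=load('scene0.png')[2];print(s[240,230:255:3].tolist())
a=np.vstack([cv2.resize(z[140:260,140:320][...,::-1],(720,480),interpolation=2)])
cv2.imwrite('pics/z2.png',a)
```

```text
[np.float64(282.34913761186823), np.float64(219.6109825615452)] [np.float64(281.8042828911212), np.float64(205.2927226575125)] [np.float64(294.90330118765195), np.float64(255.23563304329508)]
[[233, 200, 127], [229, 187, 119], [225, 163, 100], [227, 159, 90], [225, 156, 89], [204, 138, 80], [168, 123, 76], [128, 103, 71], [129, 104, 73]]
[[231, 197, 127], [231, 197, 126], [232, 201, 128], [184, 122, 70], [225, 155, 91], [226, 158, 93], [223, 155, 88], [162, 112, 65], [125, 102, 73]]
[[150, 122, 90], [155, 113, 79], [195, 136, 89], [218, 150, 99], [222, 154, 100], [219, 151, 98], [211, 145, 95], [195, 137, 90], [178, 132, 89], [181, 145, 102], [190, 156, 110], [221, 184, 130]]
[[59, 58, 60], [67, 65, 68], [119, 79, 47], [116, 77, 48], [111, 75, 45], [115, 77, 46], [84, 81, 84], [82, 80, 83], [88, 84, 87]]
```

View pics/z2.png

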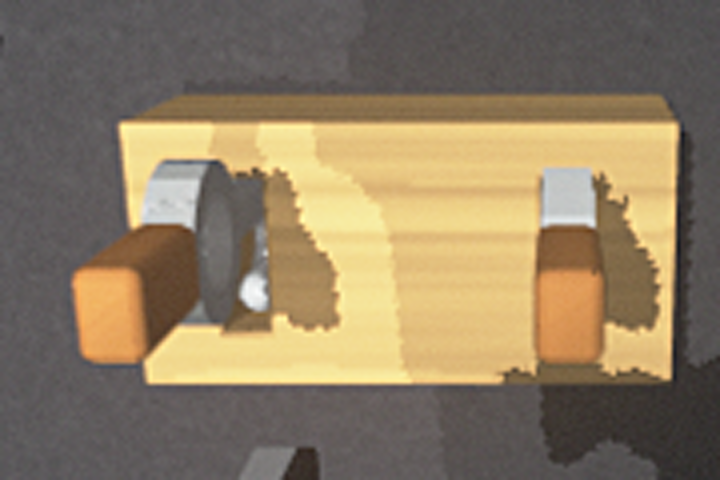

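The zoomed wrist view puts the open hook's tab top at image (282.8, 218.5), against a prediction of (282.4, 219.6) for (0.481, 0.037), so the fix is confirmed. I'll descend, grip, lift and measure.

```bash
python3 -m crank '{"travel":[[0,0,-2],[0,0,-6],[0,0,-10],[0,0,-11],[0,0,-11]],"turn":[[0,0,0],[0,0,0],[0,0,0],[0,0,0],[0,0,0]],"gripper":[0.3,0.3,0.3,0.3,0.3]}'
python3 -m crank '{"travel":[[0,0,0],[0,0,0],[0,0,0],[0,0,0],[0,0,0]],"turn":[[0,0,0],[0,0,0],[0,0,0],[0,0,0],[0,0,0]],"gripper":[0.5,0.7,1,1,1]}' 40
python3 -m crank '{"travel":[[0,0,0],[0,0,0],[0,0,0],[0,0,0],[0,0,0]],"turn":[[0,0,0],[0,0,0],[0,0,0],[0,0,0],[0,0,0]],"gripper":[1,1,1,1,1]}' 40
```

```text
clock: 2.3
position: [0.4803, 0.0362, 0.1207]
tool_rot: [-3.141, 0.003, 0.299]
force: [0.0, -0.3, 1.1]
grip_width: 0.0599
finger_force: 0.0
clock: 2.8
position: [0.4818, 0.0372, 0.1224]
tool_rot: [3.141, -0.002, 0.3]
force: [0.8, 0.4, 10.4]
grip_width: 0.0136
finger_force: 42.2
clock: 3.3
position: [0.4818, 0.0372, 0.1224]
tool_rot: [3.141, -0.002, 0.3]
force: [-0.7, 0.2, 10.2]
grip_width: 0.0135
finger_force: 42.2
```

```bash
python3 -m crank '{"travel":[[0,0,1],[0,0,3.5],[0,0,6.5],[0,0,8.5],[0,0,9.5]],"turn":[[0,0,0],[0,0,0],[0,0,0],[0,0,0],[0,0,0]],"gripper":[1,1,1,1,1]}' 40
python3 -m crank '{"travel":[[2,0.8,0],[5,2,0],[8,3.2,0],[8.9,3.6,0],[8.9,3.6,0]],"turn":[[0,0,-2],[0,0,-5],[0,0,-8],[0,0,-10.25],[0,0,-10.25]],"gripper":[1,1,1,1,1]}' 40
python3 -m crank '{"travel":[[0,0,0],[0,0,0],[0,0,0],[0,0,0],[0,0,0]],"turn":[[0,0,0],[0,0,0],[0,0,0],[0,0,0],[0,0,0]],"gripper":[1,1,1,1,1]}' 40
python3 - <<'E'
from h import *
for n in('wrist','scene','top'): grab(n,n+'3.png')
o=bot.observe();print(o['position'],o['tool_rot'],o['force'])
w=cv2.imread('pics/wrist3.png');s=cv2.imread('pics/scene3.png');t=cv2.imread('pics/top3.png')
im=np.zeros((600,800,3),np.uint8);im[:300,:400]=cv2.resize(w,(400,300))
im[:300,400:]=cv2.resize(s[150:250,235:368],(400,300),interpolation=2)
im[300:]=cv2.resize(t[150:225,190:390],(800,300),interpolation=2);cv2.imwrite('pics/z3.png',im)
E
```

```text
clock: 3.8
position: [0.4816, 0.0371, 0.2187]
tool_rot: [3.141, -0.003, 0.3]
force: [0.5, 0.4, -1.8]
grip_width: 0.0134
finger_force: 40.6
clock: 4.3
position: [0.5705, 0.0738, 0.2157]
tool_rot: [-3.141, 0.001, 0.121]
force: [-0.8, -0.1, -1.1]
grip_width: 0.0133
finger_force: 40.5
clock: 4.8
position: [0.5699, 0.0729, 0.2164]
tool_rot: [3.142, -0.0, 0.121]
force: [0.1, -0.7, -1.6]
grip_width: 0.0137
finger_force: 40.5
[0.56998689 0.07295767 0.21633908] [ 3.14158295e+00 -2.93179368e-05  1.21172908e-01] [-0.61571542 -0.56500817 -0.31068614]
```

View pics/z3.png

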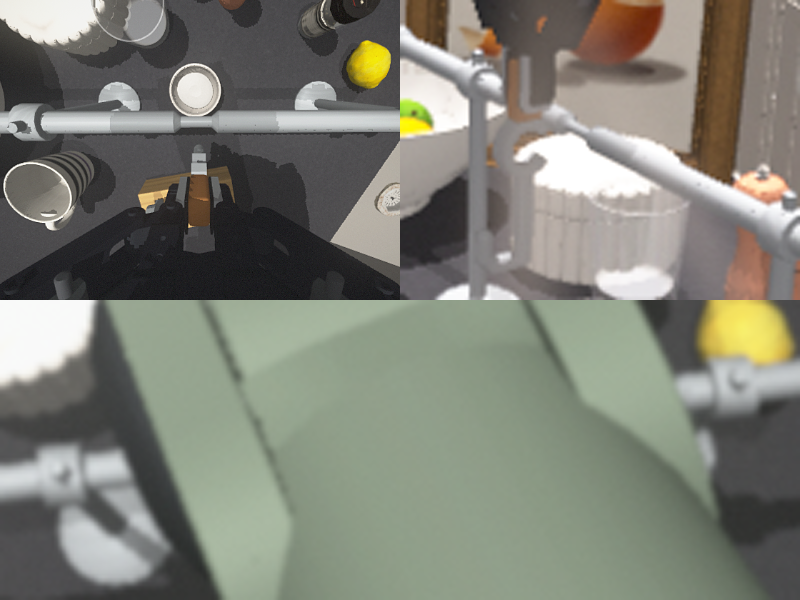

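Wrist view (scaled): the neck centre at (198,122) lies straight ahead of the ring at (199,155), with the bar level in the image. Now I compute the neck position and yaw precisely from the bar's edges.

Run:
```python
from h import *
f='wrist3.png';p=load(f)[2];g=cv2.GaussianBlur(cv2.cvtColor(p,cv2.COLOR_RGB2GRAY),(3,3),0).astype(float)
edges={}
for u in list(range(90,480,30))+list(range(240,320,4)):
    c=g[135:205,u];d=np.diff(c);a=np.argmax(d);b=len(d)-1-np.argmax(-d[::-1]) if 0 else np.argmin(d);edges[u]=(135+a,135+b)
print(edges)
# predicted edges for bar in world: bar px for estimated mid/yaw
m=np.array([.6187,.0476]);y=np.array([-.1206,.9927])
for s in(.10,.031,-.05): print(s,np.round(proj(f,[*(m+s*y),.19]),1))
print('ring ctr/tip px',proj(f,[.5705,.0730,.19]))
cv2.imwrite('pics/z4.png',cv2.resize(p[130:250,200:360][...,::-1],(800,600),interpolation=2))
```

```text
{90: (np.int64(155), np.int64(186)), 120: (np.int64(155), np.int64(186)), 150: (np.int64(155), np.int64(141)), 180: (np.int64(156), np.int64(151)), 210: (np.int64(155), np.int64(185)), 240: (np.int64(155), np.int64(185)), 270: (np.int64(160), np.int64(162)), 300: (np.int64(158), np.int64(150)), 330: (np.int64(154), np.int64(185)), 360: (np.int64(154), np.int64(185)), 390: (np.int64(154), np.int64(185)), 420: (np.int64(155), np.int64(153)), 450: (np.int64(155), np.int64(184)), 244: (np.int64(142), np.int64(148)), 248: (np.int64(148), np.int64(152)), 252: (np.int64(152), np.int64(156)), 256: (np.int64(155), np.int64(158)), 260: (np.int64(157), np.int64(160)), 264: (np.int64(159), np.int64(161)), 268: (np.int64(159), np.int64(162)), 272: (np.int64(160), np.int64(162)), 276: (np.int64(160), np.int64(162)), 280: (np.int64(159), np.int64(162)), 284: (np.int64(158), np.int64(161)), 288: (np.int64(162), np.int64(159)), 292: (np.int64(162), np.int64(157)), 296: (np.int64(161), np.int64(154)), 304: (np.int64(154), np.int64(144)), 308: (np.int64(154), np.int64(135)), 312: (np.int64(154), np.int64(185)), 316: (np.int64(154), np.int64(185))}
0.1 [157.  170.7]
0.031 [278.7 170.6]
-0.05 [421.6 170.5]
ring ctr/tip px [np.float64(278.6856866122886), np.float64(243.63858040575877)]
```

View pics/z4.png

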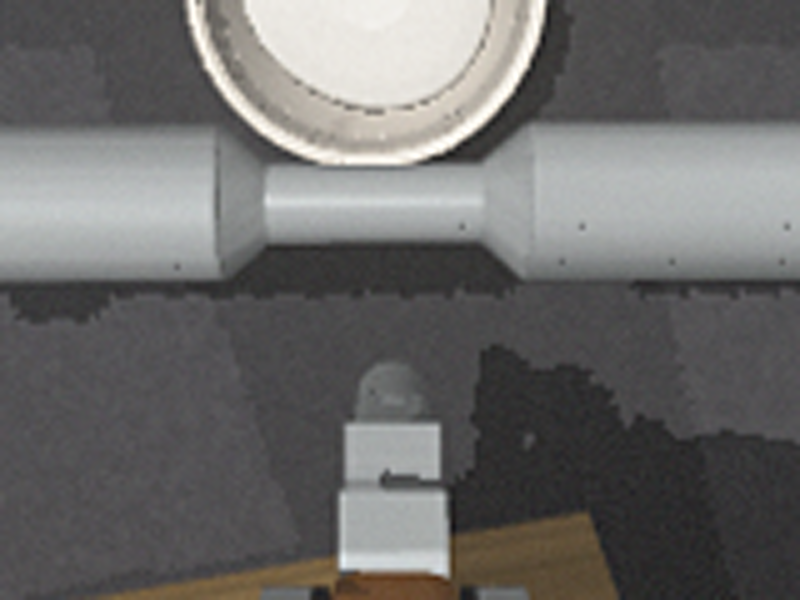

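The neck is at u≈275 and the ring mouth at u≈278.4, so I shift 2 mm to +y and then move in.

```bash
python3 -m crank '{"travel":[[0.5,0.25,0],[1.2,0.35,0],[2.0,0.44,0],[2.56,0.51,0],[2.56,0.51,0]],"turn":[[0,0,0],[0,0,0],[0,0,0],[0,0,0],[0,0,0]],"gripper":[1,1,1,1,1]}' 40
python3 -m crank '{"travel":[[0.2,0.02,0],[0.4,0.05,0],[0.6,0.07,0],[0.8,0.1,0],[0.8,0.1,0]],"turn":[[0,0,0],[0,0,0],[0,0,0],[0,0,0],[0,0,0]],"gripper":[1,1,1,1,1]}' 40
```

```text
clock: 5.45
position: [0.5964, 0.0783, 0.216]
tool_rot: [-3.141, -0.0, 0.121]
force: [-0.2, 0.9, -1.1]
grip_width: 0.0131
finger_force: 40.5
clock: 5.95
position: [0.6038, 0.0792, 0.2163]
tool_rot: [-3.142, -0.0, 0.121]
force: [0.0, 0.2, -1.2]
grip_width: 0.0136
finger_force: 40.5
```

No contact so far, and the ring is already 11 mm short of the axis, past the full bar's stop at 17 mm. I continue.

```bash
python3 -m crank '{"travel":[[0.3,0.04,0],[0.6,0.07,0],[0.9,0.11,0],[1.1,0.13,0],[1.1,0.13,0]],"turn":[[0,0,0],[0,0,0],[0,0,0],[0,0,0],[0,0,0]],"gripper":[1,1,1,1,1]}' 40
python3 - <<'E'
from h import *
for n in('wrist','scene'): grab(n,n+'5.png')
o=bot.observe();print(o['position'],o['force'])
w=cv2.imread('pics/wrist5.png');s=cv2.imread('pics/scene5.png')
im=np.hstack([cv2.resize(w[100:260,200:360],(400,400),interpolation=2),cv2.resize(s[150:230,250:330],(400,400),interpolation=2)]);cv2.imwrite('pics/z5.png',im)
E
```

```text
clock: 6.45
position: [0.6149, 0.0805, 0.2162]
tool_rot: [-3.142, 0.0, 0.121]
force: [0.8, 0.7, -1.0]
grip_width: 0.0133
finger_force: 40.5
[0.61455903 0.08045295 0.21622116] [-0.47039047 -0.50263485 -1.45092634]
```

View pics/z5.png

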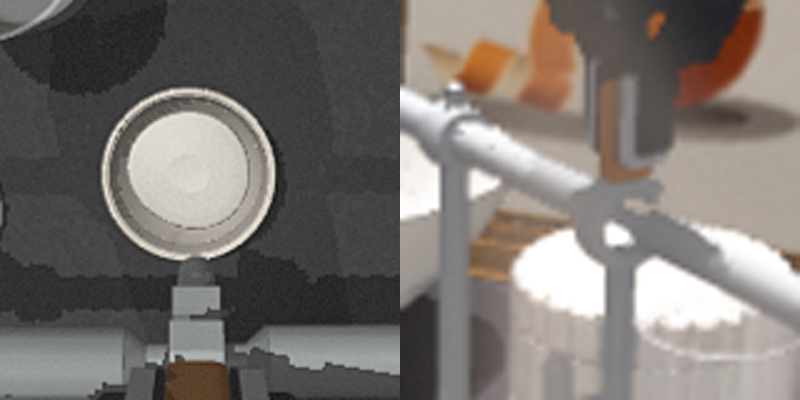

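The ring surrounds the neck (scene crop around (610,235)). Now I slide left, watching the force.

```bash
python3 -m crank '{"travel":[[-0.06,0.5,0],[-0.12,1.0,0],[-0.18,1.5,0],[-0.24,2.0,0],[-0.3,2.5,0]],"turn":[[0,0,0],[0,0,0],[0,0,0],[0,0,0],[0,0,0]],"gripper":[1,1,1,1,1]}' 40
```

```text
clock: 7.05
position: [0.6115, 0.106, 0.2163]
tool_rot: [-3.142, -0.0, 0.121]
force: [-0.2, 0.3, -1.1]
grip_width: 0.0135
finger_force: 40.6
```

```bash
python3 -m crank '{"travel":[[-0.08,0.7,0],[-0.17,1.4,0],[-0.26,2.1,0],[-0.34,2.8,0],[-0.42,3.5,0]],"turn":[[0,0,0],[0,0,0],[0,0,0],[0,0,0],[0,0,0]],"gripper":[1,1,1,1,1]}' 40
python3 -m crank '{"travel":[[-0.08,0.7,0],[-0.17,1.4,0],[-0.26,2.1,0],[-0.34,2.8,0],[-0.44,3.6,0]],"turn":[[0,0,0],[0,0,0],[0,0,0],[0,0,0],[0,0,0]],"gripper":[1,1,1,1,1]}' 40
python3 - <<'E'
from h import *
for n in('wrist','scene'): grab(n,n+'6.png')
o=bot.observe();p=o['position'];print(p,o['force'])
d=p[:2]-[.6187,.0476];print('rail x,y',d@[.9927,.1206],d@[-.1206,.9927])
w=cv2.imread('pics/wrist6.png');s=cv2.imread('pics/scene6.png')
im=np.hstack([cv2.resize(w[160:320,180:380],(500,400),interpolation=2),cv2.resize(s[140:240,225:300],(300,400),interpolation=2)]);cv2.imwrite('pics/z6.png',im)
E
```

```text
clock: 7.55
position: [0.6074, 0.1411, 0.2163]
tool_rot: [-3.142, -0.0, 0.121]
force: [-0.7, -0.1, -0.8]
grip_width: 0.0132
finger_force: 40.6
clock: 8.05
position: [0.603, 0.1769, 0.2163]
tool_rot: [3.142, 0.0, 0.121]
force: [1.2, -0.6, -0.7]
grip_width: 0.0136
finger_force: 40.6
[0.60271272 0.17793669 0.21628518] [ 0.30277786 -0.27552059 -0.70564119]
rail x,y -0.000151968683035162 0.13131329613477327
```

View pics/z6.png

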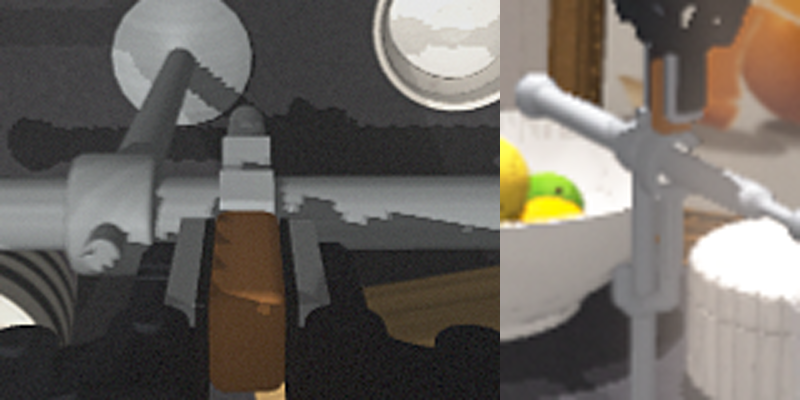

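Hook is at rail y ≈ 0.13; in the wrist crop the ring's left face is at u≈218 and the eye face at u≈153, about 15 mm apart. I lower slightly, open a little and withdraw upward.

```bash
python3 -m crank '{"travel":[[0,0,-0.1],[0,0,-0.2],[0,0,-0.25],[0,0,-0.25],[0,0,-0.25]],"turn":[[0,0,0],[0,0,0],[0,0,0],[0,0,0],[0,0,0]],"gripper":[1,1,1,1,1]}' 20
python3 -m crank '{"travel":[[0,0,0],[0,0,0],[0,0,0],[0,0,0],[0,0,0]],"turn":[[0,0,0],[0,0,0],[0,0,0],[0,0,0],[0,0,0]],"gripper":[0.8,0.75,0.72,0.72,0.72]}' 20
```

```text
clock: 8.65
position: [0.6031, 0.1763, 0.2138]
tool_rot: [3.142, 0.0, 0.121]
force: [-0.2, 1.0, -0.7]
grip_width: 0.0131
finger_force: 40.6
clock: 9.15
position: [0.603, 0.1765, 0.2138]
tool_rot: [-3.142, -0.0, 0.121]
force: [-0.1, -0.4, -0.4]
grip_width: 0.0241
finger_force: 0.0
```

```bash
python3 -m crank '{"travel":[[0,0,0.5],[0,0,1.5],[0,0,3],[0,0,5],[0,0,8]],"turn":[[0,0,0],[0,0,0],[0,0,0],[0,0,0],[0,0,0]],"gripper":[0.72,0.72,0.72,0.72,0.72]}'
for i in 1 2; do :; done
python3 -m crank '{"travel":[[-3,0,2],[-7,-2,2],[-10,-4,2],[-14,-8,2],[-18,-12,2]],"turn":[[0,0,0],[0,0,0],[0,0,0],[0,0,0],[0,0,0]],"gripper":[0.72,0.72,0.72,0.72,0.72]}'
python3 -m crank '{"travel":[[0,-3,0],[0,-7,0],[0,-11,0],[0,-11,0],[0,-11,0]],"turn":[[0,0,0],[0,0,0],[0,0,0],[0,0,0],[0,0,0]],"gripper":[0.72,0.72,0.72,0.72,0.72]}'
python3 -m crank '{"travel":[[0,0,0],[0,0,0],[0,0,0],[0,0,0],[0,0,0]],"turn":[[0,0,0],[0,0,0],[0,0,0],[0,0,0],[0,0,0]],"gripper":[0.72,0.72,0.72,0.72,0.72]}'
python3 - <<'E'
from h import *
for n in('top','scene'): grab(n,n+'7.png')
w=cv2.imread('pics/top7.png');s=cv2.imread('pics/scene7.png')
im=np.hstack([cv2.resize(w[150:300,180:330],(400,400),interpolation=2),cv2.resize(s[140:290,170:320],(400,400),interpolation=2)]);cv2.imwrite('pics/z7.png',im)
E
```

```text
clock: 9.65
position: [0.6026, 0.1762, 0.2945]
tool_rot: [3.141, 0.001, 0.121]
force: [-0.1, -0.9, -0.8]
grip_width: 0.024
finger_force: 0.0
clock: 10.15
position: [0.4309, 0.065, 0.3144]
tool_rot: [-3.142, -0.001, 0.122]
force: [1.0, 0.1, 1.8]
grip_width: 0.0242
finger_force: 0.0
clock: 10.65
position: [0.4324, -0.0447, 0.3145]
tool_rot: [3.142, -0.001, 0.12]
force: [-0.3, 1.2, 0.2]
grip_width: 0.0237
finger_force: 0.0
clock: 11.15
position: [0.4323, -0.044, 0.3138]
tool_rot: [-3.142, 0.0, 0.122]
force: [-0.2, -0.0, 0.4]
grip_width: 0.0239
finger_force: 0.0
```

View pics/z7.png

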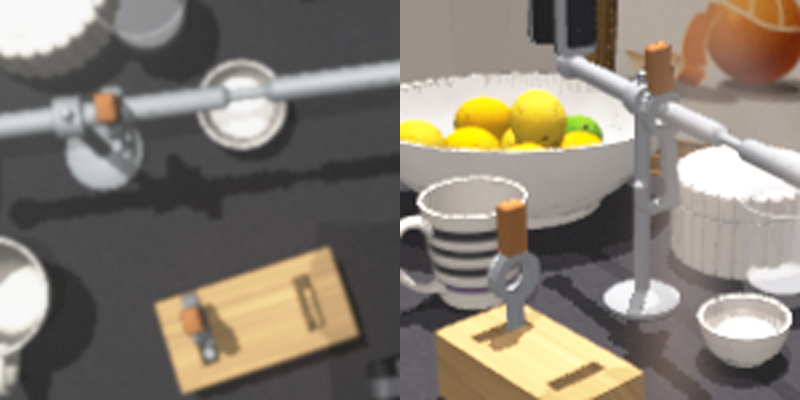

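The hook hangs by the eye (tab at crop (107,107) in the top view). The closed hook still stands in the block and everything else is in place. I'll let it settle and check for rest.

```bash
for i in 1 2 3; do python3 -m crank '{"travel":[[0,0,0],[0,0,0],[0,0,0],[0,0,0],[0,0,0]],"turn":[[0,0,0],[0,0,0],[0,0,0],[0,0,0],[0,0,0]],"gripper":[0.72,0.72,0.72,0.72,0.72]}' >/dev/null; done
python3 - <<'E'
from h import *
q=onz('top7.png',220.1,190.1,.245)[:2]-[.6187,.0476];print('y',q@[-.1206,.9927],'x top of tab',q@[.9927,.1206])
a=load('top7.png')[2];b=grab('top','top8.png')['pixels'];c=grab('top','top9.png')['pixels']
for f in(a,b,c):
    r=f[175:205,205:235].astype(int);m=(r[...,0]-r[...,2]>60);v,u=np.nonzero(m);print(m.sum(),u.mean(),v.mean())
E
```

```text
y 0.12720735 x top of tab -0.00811799999999998
69 13.826086956521738 14.391304347826088
70 13.871428571428572 14.342857142857143
70 13.871428571428572 14.342857142857143
```

At rest at y ≈ 0.127, tilted only slightly.

```bash
python3 -c "
from workcell import bot
print(bot.job_done())"
```

```text
the job is handed in; nothing more can be done
None
```

I handed the job in: the open-ringed hook hangs at rest on the rail, about 127 mm left of its middle (33 mm from the left-hand post point), and the closed-ringed hook and the other items are where they were; the hand-in call did not report a verdict.

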